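# Let one spray can out of the gravity dispenser

### The job

Get the next spray can out of the grey gravity dispenser: press down the rubber pad of the lever on the dispenser's right-hand side so that the steel hood swings up and the front can rolls out, and keep it up until that can lies at rest in the front tray. Then let the lever rise slowly under your finger, so that the hood eases shut without slamming and the second can waits behind it. Work by the lever alone: do not touch the cans or the hood, leave the can lying in the tray, and leave the things standing round about where they are.

Things in the scene. Friction and masses are not known exactly. Their poses are not given: they have to be found in the camera images.
- rack: the dispenser, fixed: grey sheet-metal box, 168 mm tall at the back, side plates sloping down to 95 mm at the front. Origin at its underside below the hood's axis; -x is its front (tray), +y its left, z up; it spans x -125 to 108 mm, y -107 to 107 mm. Inside, a lane slopes 13 degrees down to the open front tray, whose lip is 91 mm high; two cans lie across the lane
- hood (a joint): angle (rad) of the curved steel hood over the first can, 200 mm wide, 37 mm radius, axis across the lane 120 mm above the worktop: 0 = shut, about 1.34 = fully up. While up, its rear edge holds the second can back; as it shuts, that can rolls up behind it. A rod links it to the lever; it turns about 2.4 times as far
- lever (a joint): angle (rad) of the hand lever outside the dispenser's right (-y) side plate: 0 = up (hood shut), 0.559 = pressed to its stop (hood fully up). The can is let out only beyond about 0.5. A spring and the hood's weight push it back up with 3 to 6 N at the pad; if let go, the hood slams; with the finger rising 50 mm/s it turns shut at about 1.3 rad/s
- pad_top (a point): centre of the top of the lever's ribbed black rubber pad, 44 mm along the lever by 56 mm, 40 mm outside the right side plate and 95 mm in front of the lever's pivot, at (-135, -147, 105) mm in the dispenser's frame with the lever up and (-137, -147, 52) with it down; it slopes 16 degrees down to the back when up, to the front when down. The side plate is 12 mm from its inner edge; else free
- can_front_mid (a point): middle of the first spray can (white and blue, 65 mm round, 194 mm long, 0.36 kg), lying across the lane under the hood
- can_rear_mid (a point): middle of the second can, equal to the first, lying behind it
- tray_mid (a point): where the middle of a can lies when it rests in the tray against the lip: 85 mm in front of the hood's axis, 101 mm above the worktop
- jar_nails: screw-top glass jar of nails, 69 mm round, 110 mm tall, standing on the worktop; origin at the centre of its underside; to be left alone
- glue_bottle: squeeze bottle of wood glue with a pointed cap, 41 x 62 mm, 200 mm tall, standing; origin at the centre of its underside; to be left alone
- screw_box: small brown carton of screws, 101 x 68 mm, 45 mm tall; origin at the centre of its underside; to be left alone
- masking_tape: roll of cream masking tape lying flat, 96 mm round, 24 mm tall; origin at the centre of its underside; to be left alone
- c_clamp: iron C-clamp lying flat, 89 x 140 mm, 18 mm tall; origin at the centre of its underside; to be left alone
- black_tape: roll of black tape lying flat, 64 mm round, 19 mm tall; origin at the centre of its underside; to be left alone

How it is judged:
By the outcome, as a careful person would: the job done as asked, in the order asked, and still so for the second after the job is handed in, with the robot touching nothing.
It also fails if it takes over 42 s, if anything falls off the work surface, if the arm or the gripper's body presses on something with over 40 N, if the wrist force passes 120 N, or if a joint passes its speed limit or range.

### The arm

A 7-joint arm with a two-finger parallel gripper is mounted at the origin on a cart in front of the work surface, level with it; the furniture and walls round the work are solid. World frame = base frame: x ahead of the robot, y to its left, z up, the work surface at z = 0. Lengths are in m, angles in degrees, forces in N, time in s.
With the tool pointing down it reaches from about 0.425 to 0.875 m from the base axis. Payload 4.7 kg.
Tool frame: the origin (TCP) lies between the finger pads; the fingertips stand 17 mm ahead of it and the grasp point (between the pads) lies 2 mm behind it; z points along the fingers, y is the line along which they close (so a half turn about z gives the same grasp; the last joint's range is limited). The gripper opens to 87 mm and grips with 3 to 60 N. Pads are 19 mm wide; open, the fingers measure 117 mm over their backs; the gripper's body (75 mm by 190 mm) begins 51 mm behind the grasp point.
Start: joints at [72.313, 18.392, -4.016, 83.108, 1.295, 78.541, -3.26], TCP at [0.206, -0.616, 0.24] pointing down, gripper open.
Joint ranges: [-163.93, 163.93], [-17.29, 119.83], [-79.2, 71.16], [3.27, 140.29], [-89.18, 269.18], [5.43, 117.66], [-154.24, 154.24]. Speed limits (degrees/s): [147.25, 147.25, 180, 180, 180, 180, 180].

### API

Orientations are given as [roll, pitch, yaw] about the fixed x, y, z axes, in that order (R = Rz(yaw) Ry(pitch) Rx(roll)).
In Python, from cell import env, cams gives the robot as it stands.
- The arm moves only by the shell command python3 -m pendant 'ROWS' [FORCE]. ROWS is JSON, a list of rows, each an object of numbers: "tx", "ty", "tz": the shift along the tool's x, y, z each as a share of 0.05 m, from -1 to 1; "spin": the turn about the tool's z as a share of 4 degrees, from -1 to 1; "claw": the closure, from 0 (fully open) to 1 (shut). A call has 1 to 10 rows; each row shifts and turns the commanded pose from where the row before left it, along the tool's axes as they then stand; what a row does not reach is not made up. A row lasts 1/8 s, in which the tool goes at most 62.5 mm and 10.7 degrees, less where a joint would pass 70% of its speed; a pose out of reach is approached as far as the arm can. A call with a number of a shift or a turn outside -1 to 1 is refused whole. A call with a gripper value outside its range is refused whole. The fingers move at their own pace and stop on an object; FORCE is the grip in N (left out, the last holds). Time passes only in rows, so rows that do not move let the fingers close. It gives the time, the measured TCP pose, the force, the opening and the grip force at its end, in the units of the state.
- env.get_obs(): the state, without advancing time (a new reading comes with each control period).
- cams.read_camera(name): name is "scene" or "side" or "wrist"; returns the picture (400x640x3 uint8, red, green, blue); there is no depth.
- cams.camera_info(name): a dict with "fx", "fy", "cx", "cy" (pixels), "rvec" (rotation vector, rad) and "tvec" (3), from world to camera coordinates, as OpenCV has them. Camera axes: x right, y down, z forward; pixel columns grow to the right and rows downward; lengths in m; the calibration is good to about 2 mm. The wrist camera is an equidistant fisheye: a pixel r from the principal point sees the ray r / f radians off the axis. A picture is of the moment at which its call begins: read the wrist's pose just before it. camera_info takes no time and is no camera call; for the wrist camera it gives the pose at the moment of the call.
- env.sign_off(): hands the job in; it is judged then, once.
The state is a dict: "time_s": time; "qpos": joint angles; "joint_velocities": joint speeds; "effort": joint torques, N m; "tool_pos": TCP position; "tool_rot": TCP orientation; "force": force on the tool from outside, world axes, zero at the start; "wrist_torque": the same for the moment, N m; "grip_width": finger opening in m; "grasp_force": force on a finger pad.
Only numpy, scipy, OpenCV 4.12 (cv2) and the standard library are available. Lean on these libraries where they do the work, as an engineer would, in place of code of your own. Each camera call takes 0.05 s, during which the arm holds its last target. There are 200 camera calls.

## Working session

There is one attempt and no reset: what is moved stays moved. The work goes in short steps, Python scripts to look and compute and a shell command to move; the robot and the scene stay as the last step left them, time stands still between calls to the robot, and variables do not carry over. Pictures are saved under pics/ and viewed, at most 10 in all, crops included, and the job is handed in when it is done.

```bash
ls; mkdir -p pics
python3 - <<'E'
from cell import env,cams
import cv2
for n in("scene","side"):
    cv2.imwrite(f"pics/{n}0.png",cams.read_camera(n)[:,:,::-1])
    print(n,cams.camera_info(n))
print(env.get_obs())
E
```

```text
pics
scene {'fx': 464.7574277021552, 'fy': 464.7574277021552, 'cx': 314.9857923745407, 'cy': 197.98139841497894, 'rvec': array([ 0.80258161, -2.31969313,  1.40486984]), 'tvec': array([0.60264345, 0.1860858 , 1.23742899])}
side {'fx': 377.82603395543566, 'fy': 377.82603395543566, 'cx': 323.1069498610818, 'cy': 199.9155563061226, 'rvec': array([ 2.08135295, -0.1242115 ,  0.09178168]), 'tvec': array([-0.55685161,  0.23781951,  0.80274165])}
{'time_s': 0.1, 'qpos': array([72.31219297, 18.43437144, -4.01449389, 83.16733272,  1.29685932,
       78.54106356, -3.2600491 ]), 'joint_velocities': array([ 0.01678473, -0.06897947, -0.02447222, -0.21098856, -0.03993336,
        0.02036192, -0.08218355]), 'effort': array([-1.66609411e-04, -4.92572379e+01, -4.05823784e-01, -3.13396668e+01,
       -6.41825167e-02,  3.95200239e-02,  7.69706185e-05]), 'tool_pos': array([ 0.20598833, -0.61601012,  0.23858081]), 'tool_rot': array([-1.79902563e+02,  7.59600110e-03,  1.84967324e+01]), 'force': array([0.36889927, 0.21920403, 0.03705693]), 'wrist_torque': array([-0.03373154,  0.03368996,  0.0068478 ]), 'grasp_force': 0.0, 'grip_width': 0.08666756955587294}
```

View pics/scene0.png

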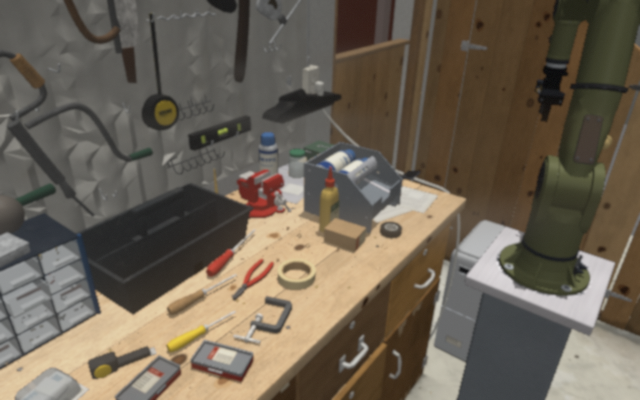

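View pics/side0.png

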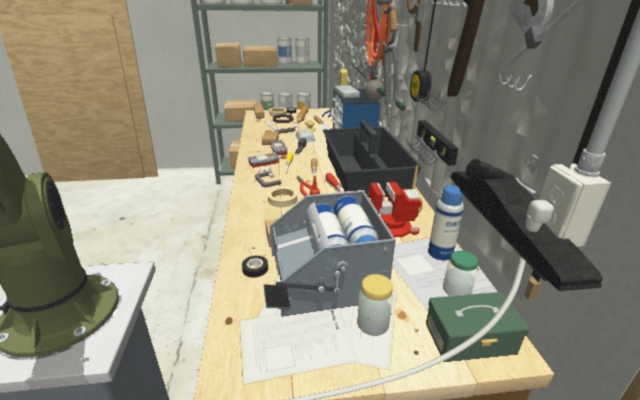

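The side view shows the rack at about (335,245), its front facing left toward the robot. The lever's black pad is at about (277,295), the nail jar at (375,305), and a lamp shade hangs at upper right. I'll enlarge the area around the rack to pick corners.

```bash
cat > h.py <<'E'
import numpy as np,cv2
from cell import env,cams
def ray(n,u,v):
    i=cams.camera_info(n);R=cv2.Rodrigues(np.array(i['rvec']))[0]
    d=np.array([(u-i['cx'])/i['fx'],(v-i['cy'])/i['fy'],1.])
    return -R.T@i['tvec'],R.T@d
def onz(n,u,v,z):
    o,d=ray(n,u,v);return o+d*(z-o[2])/d[2]
def proj(n,P):
    i=cams.camera_info(n);K=np.array([[i['fx'],0,i['cx']],[0,i['fy'],i['cy']],[0,0,1]])
    return cv2.projectPoints(np.array(P,float).reshape(-1,1,3),i['rvec'],i['tvec'],K,None)[0].reshape(-1,2)
E
python3 - <<'E'
from h import *
a=cv2.imread("pics/side0.png")[180:340,240:420]
cv2.imwrite("pics/side0c.png",cv2.resize(a,None,fx=4.4,fy=3.7,interpolation=cv2.INTER_CUBIC)[:600,:800])
print(onz("side",277,295,.105),onz("side",335,245,.1))
for x in(.4,.6,.8):print(x,proj("side",[[x,y,0] for y in(-.6,-.4,-.2,0)]).round().tolist())
E
```

```text
[ 0.45850341 -0.1124499   0.105     ] [0.59212674 0.03827845 0.1       ]
0.4 [[227.0, 782.0], [241.0, 509.0], [248.0, 376.0], [252.0, 297.0]]
0.6 [[445.0, 733.0], [387.0, 488.0], [357.0, 365.0], [340.0, 290.0]]
0.8 [[635.0, 690.0], [520.0, 469.0], [460.0, 354.0], [423.0, 283.0]]
```

View pics/side0c.png

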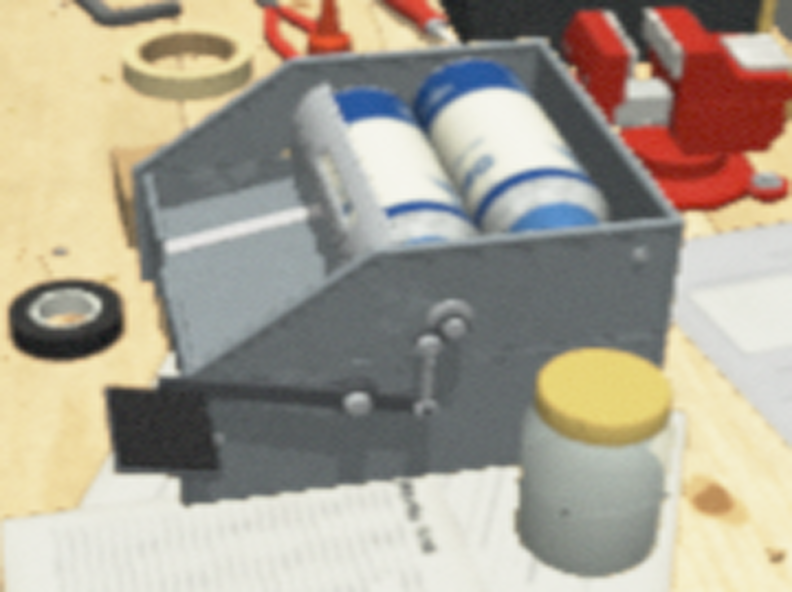

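The pad's corners in the crop are (107,387), (213,392), (218,468) and (117,470). The rack's rear top corners are (680,220) and (540,40), and the nearest obstacle, the jar, is at (595,460).

Run:
```python
from h import *
f=lambda X,Y,z:onz("side",240+X/4.4,180+Y/3.7,z)
p=[f(107,387,.111),f(213,392,.099),f(218,468,.099),f(117,470,.111)]
print(np.round(p,4),np.mean(p,0).round(4))
r=f(680,220,.168);l=f(540,40,.168);sr=f(380,253,.168);sl=f(295,60,.168);b=f(183,503,0)
print(r,l,sr,sl,b)
for a,c in((r,l),(sr,sl),(r,sr),(l,sl)):
    d=c-a;print(np.hypot(*d[:2]),np.degrees(np.arctan2(d[1],d[0])))
ey=(l-r)/np.linalg.norm(l-r);ang=np.arctan2(ey[1],ey[0])-np.pi/2
R=np.array([[np.cos(ang),-np.sin(ang)],[np.sin(ang),np.cos(ang)]])
o=(r+l)[:2]/2-R@[.108,0]
print("rack",o,np.degrees(ang),"pad",o+R@[-.135,-.147])
print("jar",f(597,520,0.02),f(600,400,.11))
```

```text
[[ 0.4352 -0.0879  0.111 ]
 [ 0.481  -0.0836  0.099 ]
 [ 0.4805 -0.1384  0.099 ]
 [ 0.4396 -0.147   0.111 ]] [ 0.4591 -0.1142  0.105 ]
[ 0.69804286 -0.04782883  0.168     ] [0.67955767 0.16358457 0.168     ] [ 0.55748408 -0.06245337  0.168     ] [0.53916741 0.14993537 0.168     ] [ 0.46438432 -0.06480869  0.        ]
0.21221999880827813 94.99701775481907
0.21317709736049306 94.92906353319312
0.14131753869950117 -174.05999494122756
0.14105220781483294 -174.4469700859542
rack [0.58121075 0.04847065] 4.997017754819065 pad [ 0.45952812 -0.10972967]
jar [ 0.65376784 -0.1180416   0.02      ] [ 0.64692011 -0.12045863  0.11      ]
```

The rack is at about (0.581, 0.048) with yaw 5.3°, and the pad centre is at about (0.4595, -0.112). I'll turn the gripper to yaw 95° so its long side lies along the side plate, close the fingers, and travel there high.

```bash
python3 -m pendant '[{"spin":-1,"claw":1},{"spin":-1,"claw":1},{"spin":-1,"claw":1},{"spin":-1,"claw":1},{"spin":-1,"claw":1},{"spin":-1,"claw":1},{"spin":-1,"claw":1},{"spin":-1,"claw":1},{"spin":-1,"claw":1},{"spin":-1,"claw":1}]' 20
python3 -m pendant '[{"spin":-1,"claw":1},{"spin":-1,"claw":1},{"spin":-1,"claw":1},{"spin":-1,"claw":1},{"spin":-1,"claw":1},{"spin":-1,"claw":1},{"spin":-1,"claw":1},{"spin":-1,"claw":1},{"spin":-1,"claw":1},{"spin":0,"claw":1}]'
python3 - <<'E'
from h import *
from scipy.spatial.transform import Rotation as R
s=env.get_obs();M=R.from_euler('xyz',s['tool_rot'],degrees=True).as_matrix()
print(s['qpos'],s['tool_rot'],M.T@(np.array([.457,-.119,.18])-s['tool_pos'])/.05)
E
```

```text
[72.31219297 18.43437144 -4.01449389 83.16733272  1.29685932 78.54106356
 -3.2600491 ] [-1.79902563e+02  7.59600110e-03  1.84967324e+01] [ 7.91458706 -7.83203495  1.18388776]invalid input at $[0]: expected keys tx, ty, tz, spin, claw
invalid input at $[0]: expected keys tx, ty, tz, spin, claw
```

```bash
python3 -m pendant '[{"tx":0,"ty":0,"tz":0,"spin":-1,"claw":1},{"tx":0,"ty":0,"tz":0,"spin":-1,"claw":1},{"tx":0,"ty":0,"tz":0,"spin":-1,"claw":1},{"tx":0,"ty":0,"tz":0,"spin":-1,"claw":1},{"tx":0,"ty":0,"tz":0,"spin":-1,"claw":1},{"tx":0,"ty":0,"tz":0,"spin":-1,"claw":1},{"tx":0,"ty":0,"tz":0,"spin":-1,"claw":1},{"tx":0,"ty":0,"tz":0,"spin":-1,"claw":1},{"tx":0,"ty":0,"tz":0,"spin":-1,"claw":1},{"tx":0,"ty":0,"tz":0,"spin":-1,"claw":1}]' 20
python3 -m pendant '[{"tx":0,"ty":0,"tz":0,"spin":-1,"claw":1},{"tx":0,"ty":0,"tz":0,"spin":-1,"claw":1},{"tx":0,"ty":0,"tz":0,"spin":-1,"claw":1},{"tx":0,"ty":0,"tz":0,"spin":-1,"claw":1},{"tx":0,"ty":0,"tz":0,"spin":-1,"claw":1},{"tx":0,"ty":0,"tz":0,"spin":-1,"claw":1},{"tx":0,"ty":0,"tz":0,"spin":-1,"claw":1},{"tx":0,"ty":0,"tz":0,"spin":-1,"claw":1},{"tx":0,"ty":0,"tz":0,"spin":-1,"claw":1},{"tx":0,"ty":0,"tz":0,"spin":0,"claw":1}]'
cat > go.py <<'E'
from h import *
import sys
from scipy.spatial.transform import Rotation as R
s=env.get_obs();M=R.from_euler('xyz',s['tool_rot'],degrees=True).as_matrix()
print(s['time_s'],s['tool_pos'],s['tool_rot'],s['force'],s['grip_width'],M.T@(np.array(sys.argv[1:4],float)-s['tool_pos'])/.05)
E
python3 go.py .457 -.119 .18
```

```text
time_s: 1.35
tool_pos: [0.2061, -0.6161, 0.2389]
tool_rot: [-179.9, -0.0, 58.6]
force: [-0.4, 1.0, 0.4]
grip_width: 0.0017
grasp_force: 0.0
time_s: 2.6
tool_pos: [0.206, -0.6162, 0.239]
tool_rot: [-180.0, -0.1, 94.4]
force: [-0.5, 1.2, 0.3]
grip_width: 0.001
grasp_force: 0.0
2.6 [ 0.20601179 -0.61623173  0.23901916] [-1.79987029e+02 -5.02253635e-02  9.44485025e+01] [-0.50205987  1.20857765  0.28902315] 0.00099196289695796 [9.52428936 5.77624691 1.18742507]
```

```bash
python3 -m pendant '[{"tx":0.6,"ty":0.4,"tz":0,"spin":0,"claw":1},{"tx":1,"ty":0.6,"tz":0,"spin":0,"claw":1},{"tx":1,"ty":0.6,"tz":0,"spin":0,"claw":1},{"tx":1,"ty":0.6,"tz":0,"spin":0,"claw":1},{"tx":1,"ty":0.6,"tz":0,"spin":0,"claw":1},{"tx":1,"ty":0.6,"tz":0,"spin":0,"claw":1},{"tx":1,"ty":0.6,"tz":0.2,"spin":0,"claw":1},{"tx":1,"ty":0.6,"tz":0.2,"spin":0,"claw":1},{"tx":1,"ty":0.6,"tz":0.2,"spin":0,"claw":1},{"tx":0.6,"ty":0.3,"tz":0.2,"spin":0,"claw":1}]'
python3 -m pendant '[{"tx":0.3,"ty":0.2,"tz":0.4,"spin":0,"claw":1},{"tx":0,"ty":0,"tz":0,"spin":0,"claw":1}]'
python3 go.py .457 -.119 .15
python3 - <<'E'
from h import *
a=cams.read_camera("wrist")[:,:,::-1];b=cams.read_camera("side")[:,:,::-1][130:350,200:440]
cv2.imwrite("pics/hov.png",np.hstack([cv2.resize(a,(400,250)),cv2.resize(b,(400,367))[60:310]]))
E
```

```text
time_s: 3.85
tool_pos: [0.4453, -0.133, 0.1995]
tool_rot: [180.0, 0.0, 94.6]
force: [-0.4, -0.2, 0.6]
grip_width: 0.0005
grasp_force: 0.0
time_s: 4.1
tool_pos: [0.4524, -0.1189, 0.1784]
tool_rot: [-179.9, -0.1, 94.6]
force: [-0.9, -0.5, -0.3]
grip_width: 0.0003
grasp_force: 0.0
4.1 [ 0.45238754 -0.11894113  0.17843376] [-1.79864228e+02 -8.68270941e-02  9.46288140e+01] [-0.90152226 -0.47049239 -0.32809812] 0.00028182305672636964 [-0.00947982  0.09320052  0.56844233]
```

View pics/hov.png

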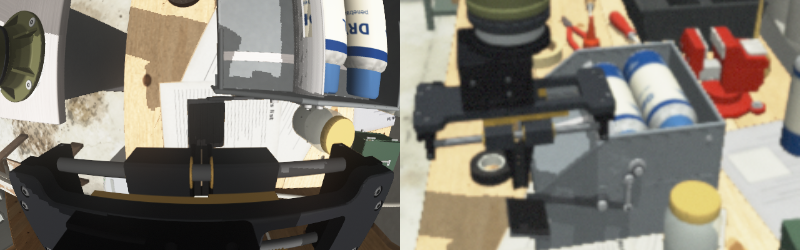

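The fingertips (side panel 520,185) are over the pad (530,215), and the gripper body clears the side plate by about 15 mm. I'll go down to just above the pad and then press.

```bash
python3 -m pendant '[{"tx":0,"ty":0.1,"tz":0.5,"spin":0,"claw":1},{"tx":0,"ty":0,"tz":0.4,"spin":0,"claw":1},{"tx":0,"ty":0,"tz":0.2,"spin":0,"claw":1},{"tx":0,"ty":0,"tz":0.2,"spin":0,"claw":1},{"tx":0,"ty":0,"tz":0.0,"spin":0,"claw":1}]'
python3 go.py .457 -.119 .071
```

```text
time_s: 4.82
tool_pos: [0.4582, -0.121, 0.1148]
tool_rot: [180.0, 0.0, 94.5]
force: [-0.6, -1.7, 2.0]
grip_width: 0.0005
grasp_force: 1.0
4.825 [ 0.45819932 -0.12100719  0.11475095] [1.79978001e+02 4.80358588e-02 9.44507794e+01] [-0.61699106 -1.71431838  2.04246987] 0.000514839520714972 [ 0.04261775 -0.0211347   0.87497549]
```

```bash
python3 -m pendant '[{"tx":0,"ty":0,"tz":0.15,"spin":0,"claw":1},{"tx":0,"ty":0,"tz":0.2,"spin":0,"claw":1},{"tx":0,"ty":0,"tz":0.2,"spin":0,"claw":1},{"tx":0,"ty":0,"tz":0.15,"spin":0,"claw":1},{"tx":0,"ty":0,"tz":0.1,"spin":0,"claw":1},{"tx":0,"ty":0,"tz":0,"spin":0,"claw":1}]'
python3 -m pendant '[{"tx":0,"ty":0,"tz":0.05,"spin":0,"claw":1},{"tx":0,"ty":0,"tz":0,"spin":0,"claw":1}]'
```

```text
time_s: 5.58
tool_pos: [0.4589, -0.12, 0.0746]
tool_rot: [179.9, -0.0, 94.5]
force: [1.2, -1.0, 5.0]
grip_width: 0.0002
grasp_force: 2.1
time_s: 5.82
tool_pos: [0.4587, -0.1198, 0.0722]
tool_rot: [179.9, -0.0, 94.5]
force: [0.8, -1.5, 3.1]
grip_width: 0.0003
grasp_force: 1.9
```

```bash
python3 -m pendant '[{"tx":0,"ty":0,"tz":0.05,"spin":0,"claw":1},{"tx":0,"ty":0,"tz":0,"spin":0,"claw":1}]'
python3 -m pendant '[{"tx":0,"ty":0,"tz":0.04,"spin":0,"claw":1},{"tx":0,"ty":0,"tz":0,"spin":0,"claw":1}]'
python3 - <<'E'
from h import *
b=cams.read_camera("side")[:,:,::-1][150:340,220:420];c=cams.read_camera("scene")[:,:,::-1][120:260,280:430]
cv2.imwrite("pics/dn.png",np.hstack([cv2.resize(b,(400,380)),cv2.resize(c,(400,380))]))
E
```

```text
time_s: 6.08
tool_pos: [0.4591, -0.1198, 0.0704]
tool_rot: [179.9, 0.0, 94.5]
force: [0.5, 0.1, 9.4]
grip_width: 0.0006
grasp_force: 4.5
time_s: 6.32
tool_pos: [0.4594, -0.1198, 0.0695]
tool_rot: [179.9, 0.0, 94.5]
force: [-2.2, 0.8, 18.0]
grip_width: 0.0004
grasp_force: 9.0
```

View pics/dn.png

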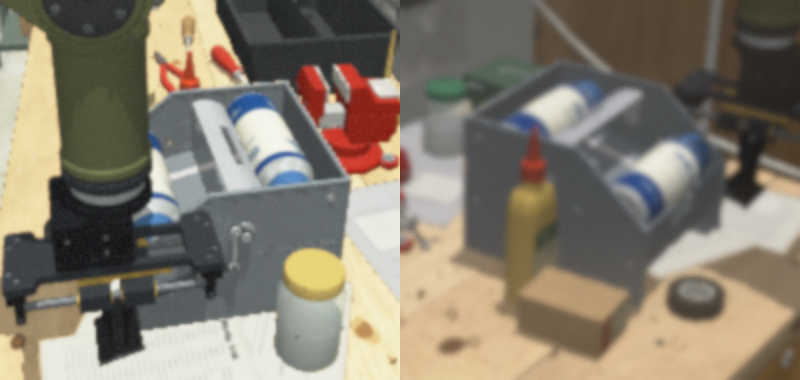

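The lever is at its stop (18 N). The hood is up, the front can is in the tray (scene panel 660,175), and the second can is held behind the hood. I'll wait and check that the can is at rest.

```bash
cat > rest.py <<'E'
from h import *
c=[cams.read_camera("scene")[170:205,345:405].astype(float)]
for _ in range(6):c.append(cams.read_camera("scene")[170:205,345:405].astype(float))
print([abs(x-c[0]).mean().round(2) for x in c])
E
python3 -m pendant '[{"tx":0,"ty":0,"tz":0,"spin":0,"claw":1},{"tx":0,"ty":0,"tz":0,"spin":0,"claw":1},{"tx":0,"ty":0,"tz":0,"spin":0,"claw":1},{"tx":0,"ty":0,"tz":0,"spin":0,"claw":1},{"tx":0,"ty":0,"tz":0,"spin":0,"claw":1},{"tx":0,"ty":0,"tz":0,"spin":0,"claw":1},{"tx":0,"ty":0,"tz":0,"spin":0,"claw":1},{"tx":0,"ty":0,"tz":0,"spin":0,"claw":1}]'
python3 rest.py
python3 -m pendant '[{"tx":0,"ty":0,"tz":0,"spin":0,"claw":1},{"tx":0,"ty":0,"tz":0,"spin":0,"claw":1},{"tx":0,"ty":0,"tz":0,"spin":0,"claw":1},{"tx":0,"ty":0,"tz":0,"spin":0,"claw":1},{"tx":0,"ty":0,"tz":0,"spin":0,"claw":1},{"tx":0,"ty":0,"tz":0,"spin":0,"claw":1},{"tx":0,"ty":0,"tz":0,"spin":0,"claw":1},{"tx":0,"ty":0,"tz":0,"spin":0,"claw":1}]'
python3 rest.py
python3 - <<'E'
from h import *
from math import *
a=radians(5.3);x,y=.5812,.0485
R=np.array([[cos(a),-sin(a)],[sin(a),cos(a)]])
P=[[*(np.array([x,y])+R@[-.085,t]),.101] for t in(-.097,0,.097)]
print(proj("scene",P))
E
```

```text
time_s: 7.42
tool_pos: [0.4594, -0.1198, 0.0695]
tool_rot: [179.9, 0.1, 94.5]
force: [-1.8, 0.4, 18.0]
grip_width: 0.0001
grasp_force: 8.8
[np.float64(0.0), np.float64(0.59), np.float64(0.59), np.float64(0.6), np.float64(0.59), np.float64(0.59), np.float64(0.6)]
time_s: 8.78
tool_pos: [0.4594, -0.1199, 0.0695]
tool_rot: [179.9, 0.1, 94.5]
force: [-2.6, 1.3, 18.1]
grip_width: 0.0003
grasp_force: 8.8
[np.float64(0.0), np.float64(0.6), np.float64(0.61), np.float64(0.58), np.float64(0.59), np.float64(0.61), np.float64(0.59)]
[[388.71448265 174.55072297]
 [375.6699612  185.62590977]
 [361.21373356 197.89967712]]
```

The can is at rest at the predicted tray position. Now I'll raise the finger at about 20 mm/s.

```bash
R='x'; python3 -m pendant '[{"tx":0,"ty":0,"tz":-0.05,"spin":0,"claw":1},{"tx":0,"ty":0,"tz":-0.05,"spin":0,"claw":1},{"tx":0,"ty":0,"tz":-0.05,"spin":0,"claw":1},{"tx":0,"ty":0,"tz":-0.05,"spin":0,"claw":1},{"tx":0,"ty":0,"tz":-0.05,"spin":0,"claw":1},{"tx":0,"ty":0,"tz":-0.05,"spin":0,"claw":1},{"tx":0,"ty":0,"tz":-0.05,"spin":0,"claw":1},{"tx":0,"ty":0,"tz":-0.05,"spin":0,"claw":1},{"tx":0,"ty":0,"tz":-0.05,"spin":0,"claw":1},{"tx":0,"ty":0,"tz":-0.05,"spin":0,"claw":1}]'
python3 -m pendant '[{"tx":0,"ty":0,"tz":-0.05,"spin":0,"claw":1},{"tx":0,"ty":0,"tz":-0.05,"spin":0,"claw":1},{"tx":0,"ty":0,"tz":-0.05,"spin":0,"claw":1},{"tx":0,"ty":0,"tz":-0.05,"spin":0,"claw":1},{"tx":0,"ty":0,"tz":-0.05,"spin":0,"claw":1},{"tx":0,"ty":0,"tz":-0.05,"spin":0,"claw":1},{"tx":0,"ty":0,"tz":-0.05,"spin":0,"claw":1},{"tx":0,"ty":0,"tz":-0.05,"spin":0,"claw":1},{"tx":0,"ty":0,"tz":-0.05,"spin":0,"claw":1},{"tx":0,"ty":0,"tz":-0.05,"spin":0,"claw":1}]'
python3 -m pendant '[{"tx":0,"ty":0,"tz":-0.05,"spin":0,"claw":1},{"tx":0,"ty":0,"tz":-0.05,"spin":0,"claw":1},{"tx":0,"ty":0,"tz":-0.05,"spin":0,"claw":1},{"tx":0,"ty":0,"tz":-0.05,"spin":0,"claw":1},{"tx":0,"ty":0,"tz":-0.05,"spin":0,"claw":1},{"tx":0,"ty":0,"tz":-0.05,"spin":0,"claw":1},{"tx":0,"ty":0,"tz":-0.05,"spin":0,"claw":1},{"tx":0,"ty":0,"tz":-0.05,"spin":0,"claw":1},{"tx":0,"ty":0,"tz":-0.05,"spin":0,"claw":1},{"tx":0,"ty":0,"tz":-0.05,"spin":0,"claw":1}]'
python3 -m pendant '[{"tx":0,"ty":0,"tz":-0.3,"spin":0,"claw":1},{"tx":0,"ty":0,"tz":-0.4,"spin":0,"claw":1},{"tx":-0.3,"ty":-0.1,"tz":-0.4,"spin":0,"claw":1},{"tx":-0.9,"ty":0,"tz":0,"spin":0,"claw":1},{"tx":-0.9,"ty":0,"tz":0,"spin":0,"claw":1},{"tx":-0.8,"ty":0,"tz":0,"spin":0,"claw":1},{"tx":-0.3,"ty":0,"tz":0,"spin":0,"claw":1},{"tx":0,"ty":0,"tz":0,"spin":0,"claw":1}]'
python3 - <<'E'
from h import *
b=cams.read_camera("side")[:,:,::-1][150:340,220:420];c=cams.read_camera("scene")[:,:,::-1][120:260,280:430]
cv2.imwrite("pics/up.png",np.hstack([cv2.resize(b,(400,380)),cv2.resize(c,(400,380))]))
E
```

```text
time_s: 10.38
tool_pos: [0.4578, -0.1202, 0.0926]
tool_rot: [-180.0, -0.0, 94.5]
force: [-3.4, 0.1, 3.6]
grip_width: 0.0006
grasp_force: 2.0
time_s: 11.62
tool_pos: [0.4581, -0.1202, 0.1177]
tool_rot: [180.0, 0.0, 94.5]
force: [2.4, 0.4, 1.9]
grip_width: 0.0002
grasp_force: 1.2
time_s: 12.88
tool_pos: [0.458, -0.1202, 0.1427]
tool_rot: [-180.0, 0.0, 94.5]
force: [-0.2, -0.8, 0.7]
grip_width: 0.0003
grasp_force: 0.0
time_s: 13.88
tool_pos: [0.4656, -0.2802, 0.1978]
tool_rot: [180.0, -0.0, 94.4]
force: [-0.5, 0.4, -0.3]
grip_width: 0.0008
grasp_force: 0.0
```

View pics/up.png

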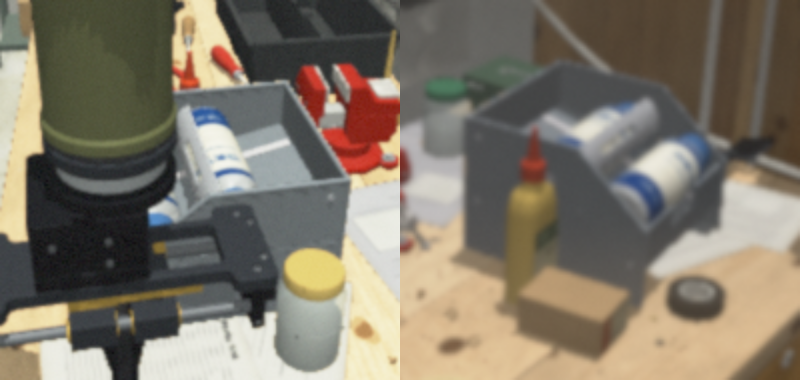

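The hood is shut again, with the second can behind it (side panel 215,150). The first can lies in the tray (scene panel 660,175), the pad is back up, and the jar, bottle and carton haven't moved.

```bash
python3 rest.py; python3 -c "
from cell import env
print(env.sign_off())"
```

```text
[np.float64(0.0), np.float64(0.57), np.float64(0.59), np.float64(0.57), np.float64(0.57), np.float64(0.57), np.float64(0.59)]
the job is handed in; nothing more can be done
None
```

The job is handed in after about 14 s of the 42 s allowed: the first can lies at rest in the tray, the hood was eased shut at about 20 mm/s at the finger with the second can waiting behind it, and nothing else in view was moved.

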